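# Load the silver dryer and set its blank selector by clicks

## Task

Load the jeweller's bench dryer: first switch it off by turning its blank selector anticlockwise (seen from above) all the way to the end stop, then lift off the loose lid and lay it flat on the grey felt pad, and put every piece of silver lying on the bench into the chamber, flat on the chamber floor so that the lid will close. Put the lid back so that it sits fully home, and last of all switch the dryer on by turning the selector clockwise to the fourth click from its stop. The dryer must stay off while it is open, and nothing else on the bench is to be shifted.

Things in the scene. Friction and masses are not known exactly. Their poses are not given: they have to be found in the camera images.
- dryer: grey bench dryer, fixed, placed and turned differently each time: an open-topped rectangular steel chamber and, adjoining its +y side, a control box (100 mm along y, as high as the rim) that carries the selector. Origin under the chamber's centre at bench height, axes as of the chamber
- chamber (a point): centre of the chamber's inner floor, 25 mm above the bench; x and y along the chamber's sides, z up. Inside it is 170 mm along x, 204 mm along y and 50 mm deep (rim 75 mm above the bench); walls 8 mm thick. With the lid on there are 42 mm between floor and lid
- selector (a joint): angle of the blank selector, rad: 0 at its anticlockwise end stop (off), growing clockwise seen from above, other stop 3.665. It clicks into a sprung detent every 30 degrees (0.524), so the first click from the stop is 0.524, the fourth 2.094; left between two it snaps to the nearer. Starts between the third and seventh click. About 0.1 N m turns it
- selector_grip (a point): the selector: black disc 60 mm across with an upright grip bar 56 mm long (x axis of this point, turns with it), 14 mm thick (y), 34 mm high; no mark or pointer. The point lies on the vertical turning axis, 15 mm below the bar's top, 104 mm above the bench, 160 mm from the chamber's centre along the chamber's +y
- lid: loose aluminium lid, 0.4 kg: plate 186 mm (x) by 220 mm (y), 6 mm thick; under it a lip 160 x 194 mm, 8 mm deep, that drops into the chamber with 5 mm play all round; on top, in the middle, an upright black handle fin 16 mm thick (x), 90 mm long (y), 40 mm high. Origin at the centre of the lip's underside
- lid_grip (a point): centre of the lid's handle fin: 24 mm above the plate's top, 16 mm below the fin's top, 38 mm above the lip's underside; axes as of the lid. With the lid home it is 80 mm above the chamber's floor point; with the lid on the pad, 42 mm above the bench
- pad_center (a point): grey felt pad 190 mm (x) by 205 mm (y), 4 mm thick, fixed on the bench; the point is the centre of its top, 4 mm above the bench
- handle_a_c (a point): silver knife handle: a smooth bar 90 mm long (its x axis), 20 mm wide (y), 16 mm high (z), about 0.09 kg. May be absent. The point is the bar's centre, 8 mm above what it lies on
- handle_b_c (a point): another silver knife handle: a smooth bar 90 mm long (its x axis), 20 mm wide (y), 16 mm high (z), about 0.09 kg. May be absent. The point is the bar's centre, 8 mm above what it lies on
- case_a_c (a point): flat silver card case, a closed box 80 mm long (x), 40 mm wide (y), 20 mm high (z), about 0.14 kg. May be absent. The point is its centre, 10 mm above what it lies on
- case_b_c (a point): another flat silver card case, a closed box 80 mm long (x), 40 mm wide (y), 20 mm high (z), about 0.14 kg. May be absent. The point is its centre, 10 mm above what it lies on
- round_box_c (a point): round silver box with a closed lid, 56 mm across, 34 mm high, standing upright, about 0.15 kg. May be absent. The point is its centre, 17 mm above what it stands on
- bench_block: bystander: square dark steel bench block 65 x 65 x 25 mm; origin under its centre
- hammer: bystander: hammer lying flat
- pliers: bystander: pliers with blue grips, lying flat, 150 mm long
- brush: bystander: brush lying flat
- glue_jar: bystander: jar 60 mm across, 75 mm high; origin under its centre
- flask: bystander: bottle 56 mm across, 150 mm high; origin under its centre
- tin: bystander: round brass tin 70 mm across, 40 mm high; origin under its centre

How it is judged:
By the outcome, as a careful person would: the job done as asked, in the order asked, and still so for the second after the job is handed in, with the robot touching nothing.
Of handle_a, handle_b, case_a, case_b, round_box only 2 to 4 are there at a start; the rules pass over those that are not, and their reading is None.
At some moment in a run one of handle_a, handle_b, case_a, case_b, round_box may be knocked a few centimetres aside while the robot is not near it.
Once in a run the grip may slacken for a moment while it holds something.
It also fails if it takes over 210 s, if anything falls off the work surface, if the arm or the gripper's body presses on something with over 40 N, if the wrist force passes 120 N, or if a joint passes its speed limit or range.

## Robot

A 6-joint arm with a two-finger parallel gripper is mounted at the origin on the work surface. World frame = base frame: x ahead of the robot, y to its left, z up, the work surface at z = 0. Lengths are in mm, angles in rad, forces in N, time in s.
With the tool pointing down it reaches from about 350 to 950 mm from the base axis. Payload 17.4 kg.
Tool frame: the origin (TCP) lies at the centre of the arm's flange, where the gripper is bolted on; the fingertips stand 186 mm ahead of it and the grasp point (between the pads) lies robot.pinch_z ahead of it (robot.pinch_z is the distance from the TCP to the grasp point, in mm); z points along the fingers, y is the line along which they close (so a half turn about z gives the same grasp; the last joint's range is limited). The gripper opens to 93 mm and grips with 3 to 60 N. Pads are 15 mm wide; open, the fingers measure 128 mm over their backs; the gripper's body (75 mm by 188 mm) begins 65 mm behind the grasp point.
Start: joints at [1.206, 0.116, 1.442, -0, 1.584, -0.038], TCP at [216.693, 639.28, 404.746] pointing down, gripper open.
Joint ranges: [-2.83, 2.83], [-0.83, 2.19], [0.07, 2.5], [-1.14, 4.28], [0.01, 3], [-2.97, 2.97]. Speed limits (rad/s): [1.89, 1.89, 2.22, 3.14, 3.14, 3.14].

## Interface

Orientations are given as a rotation vector (axis times angle).
In Python, from plant import robot, ungrasp, close_gripper, solver, state, imaging gives the robot as it stands. Calls block until the motion is done:
- robot.move_pose(position, orientation): joint-space move of the TCP to a pose.
- robot.move_linear(position, velocity=150, ori=None): straight line of the TCP; ori=None keeps the orientation; velocity is the mean speed in mm/s.
- robot.set_joints(angles): joint-space move.
- ungrasp() and close_gripper(): open the fingers fully, or close them until they stop; the grip force is fixed at half the most.
- robot.pause(seconds).
- solver.inverse_kinematics(position, orientation): joint angles nearest the present ones, or None.
- state(): the state.
- imaging.snapshot(name): name is "scene" or "top" or "wrist"; returns (picture, depth): 420x560x3 uint8, blue, green, red; 420x560 float32, mm along the optical axis (not along the pixel's ray), 0 where there is no reading.
- imaging.camera_params(name): a dict with "fx", "fy", "cx", "cy" (pixels), "k1" (the pictures are not rectified: a ray, as slopes to the right and down, at radius r is drawn at 1 + k1 r^2 times it, then the intrinsics apply), "rvec" (rotation vector, rad) and "tvec" (3), from world to camera coordinates, as OpenCV has them; the wrist camera has in their place "T_tool_cam" (4x4, takes a point from camera to tool coordinates, whose origin is the TCP and whose axes are the flange's). Camera axes: x right, y down, z forward; pixel columns grow to the right and rows downward; lengths in mm; the calibration is good to about 2 mm. A picture is of the moment at which its call begins: read the wrist's pose just before it. camera_params takes no time and is no camera call.
A pose or a line that the arm cannot do raises robot.Unreachable and nothing moves.
- robot.close_job(): hands the job in; it is judged then, once.
The state is a dict: "time": time; "joint_pos": joint angles; "dq": joint speeds; "joint_torque": joint torques, N m; "eef_pos": TCP position; "tool_rot": TCP orientation; "force": force on the tool from outside, world axes, zero at the start; "wrist_torque": the same for the moment, N m; "width": finger opening in mm; "gripper_force": force on a finger pad.
Only numpy, scipy, OpenCV 4.12 (cv2) and the standard library are available. Lean on these libraries where they do the work, as an engineer would, in place of code of your own. Each camera call takes 0.05 s, during which the arm holds its last target. There are 200 camera calls.

## Working session

There is one attempt and no reset: what is moved stays moved. The work goes in short steps, each a Python script; the robot and the scene stay as the last script left them, time stands still between calls to the robot, and variables do not carry over. Pictures are saved under pics/ and viewed, at most 14 in all, crops included, and the job is handed in when it is done.

```bash
ls; mkdir -p pics; python3 - <<'E'
from plant import robot, imaging, state
import cv2,numpy as np
for n in ("scene","top"):
    p,d=imaging.snapshot(n); cv2.imwrite(f"pics/{n}0.png",p); np.save(f"pics/{n}0.npy",d)
    print(n,imaging.camera_params(n),d.min(),d.max())
print(imaging.camera_params("wrist"),robot.pinch_z,state())
E
```

```text
pics
scene {'fx': 496.63159120481464, 'fy': 496.63159120481464, 'cx': 289.43403565501563, 'cy': 213.05542732434773, 'k1': -0.0449661770999393, 'rvec': array([ 1.64108796,  2.15428891, -0.63929917]), 'tvec': array([ 146.95561276, -363.60322525, 1800.57063864])} 0.0 3474.4756
top {'fx': 505.20667812171877, 'fy': 505.20667812171877, 'cx': 273.58367389263435, 'cy': 209.1676223164948, 'k1': -0.02290358509826904, 'rvec': array([ 2.218759  , -2.15569746,  0.10342906]), 'tvec': array([ -39.7647163 ,  534.09881671, 1223.36115677])} 0.0 2080.1274
{'fx': 329.5164242177974, 'fy': 329.5164242177974, 'cx': 274.81965940913375, 'cy': 214.6563445316648, 'k1': -0.021255007511949413, 'T_tool_cam': array([[-4.07573014e-05, -9.71020820e-01, -2.38994907e-01,
         6.72322950e+01],
       [ 9.99999790e-01,  1.14925518e-04, -6.37471172e-04,
        -4.87302585e-01],
       [ 6.46464394e-04, -2.38994883e-01,  9.71020611e-01,
         2.10062228e+01],
       [ 0.00000000e+00,  0.00000000e+00,  0.00000000e+00,
         1.00000000e+00]])} 167.3 {'time': 0.1, 'joint_pos': array([ 1.20617424e+00,  1.16446939e-01,  1.44216788e+00,  1.27748344e-05,
        1.58402386e+00, -3.77756339e-02]), 'dq': array([-0.00088298, -0.00141735, -0.00042016, -0.00205694,  0.00045864,
       -0.00072109]), 'joint_torque': array([ 8.24120125e-04, -7.22899890e+01, -6.23863149e+01,  7.81153073e-02,
        2.27722462e-02, -7.04396030e-05]), 'eef_pos': array([216.71120168, 639.28261985, 404.09188455]), 'tool_rot': array([-5.11090612e-01, -3.09951547e+00,  1.60582718e-03]), 'force': array([ 0.91303695, -0.61727207, -0.44498698]), 'wrist_torque': array([ 0.00493951, -0.01966807,  0.05312323]), 'gripper_force': 0.0, 'width': 93.22297986376067}
```

View pics/top0.png

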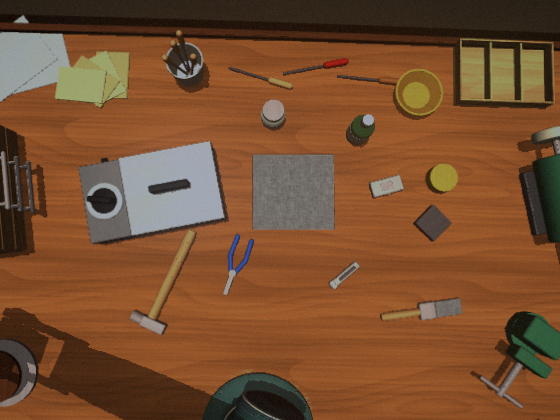

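View pics/scene0.png

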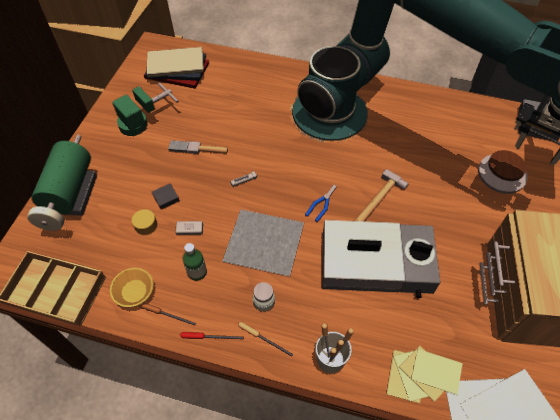

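The top view shows the dryer with its lid at (150,190), the selector at (103,200) on its left end and the pad at (293,192). A card case lies at (386,186) and a handle at (344,275). The jar at (273,113) needs a height check. The scene view agrees, and I see no other silver.

```bash
cat > h.py <<'E'
import numpy as np, cv2
from scipy.spatial.transform import Rotation as R
from plant import robot, ungrasp, close_gripper, solver, state, imaging
PZ=robot.pinch_z
def cam(name, st=None):
    c=imaging.camera_params(name)
    K=np.array([[c["fx"],0,c["cx"]],[0,c["fy"],c["cy"]],[0,0,1]]); D=np.array([c["k1"],0,0,0.])
    if name=="wrist":
        T=np.eye(4); T[:3,:3]=R.from_rotvec(st["tool_rot"]).as_matrix(); T[:3,3]=st["eef_pos"]
        T=T@c["T_tool_cam"]; Rcw,o=T[:3,:3],T[:3,3]
    else:
        Rwc=R.from_rotvec(c["rvec"]).as_matrix(); Rcw=Rwc.T; o=-Rcw@c["tvec"]
    return K,D,Rcw,o
def ray(C,px,z):
    """pixels (N,2) -> world points on plane height z"""
    K,D,Rcw,o=C
    n=cv2.undistortPoints(np.float64(px).reshape(-1,1,2),K,D).reshape(-1,2)
    d=np.c_[n,np.ones(len(n))]@Rcw.T
    return o+d*((z-o[2])/d[:,2])[:,None]
def proj(C,P):
    K,D,Rcw,o=C
    return cv2.projectPoints((np.float64(P).reshape(-1,3)-o)@Rcw,np.zeros(3),np.zeros(3),K,D)[0].reshape(-1,2)
def rect(C,mask,z,box=None):
    """largest blob's contour cast to plane z -> (centre, long side, short side, angle of long side)"""
    m=np.uint8(mask)*255
    if box is not None:
        b=np.zeros_like(m); x0,y0,x1,y1=box; b[y0:y1,x0:x1]=255; m&=b
    cs=cv2.findContours(m,cv2.RETR_EXTERNAL,cv2.CHAIN_APPROX_NONE)[0]
    c=max(cs,key=cv2.contourArea)
    P=ray(C,c.reshape(-1,2),z)[:,:2].astype(np.float32)
    q=cv2.boxPoints(cv2.minAreaRect(P)); e1,e2=q[1]-q[0],q[2]-q[1]
    if np.linalg.norm(e2)>np.linalg.norm(e1): e1,e2=e2,e1
    a=np.arctan2(e1[1],e1[0])
    return q.mean(0),np.linalg.norm(e1),np.linalg.norm(e2),(a+np.pi/2)%np.pi-np.pi/2
def down(a):
    """tool down, closing line (tool y) along world angle a, mod pi; chosen for a comfortable last joint"""
    y=np.array([np.cos(a),np.sin(a),0]); z=np.array([0,0,-1.]); return R.from_matrix(np.c_[np.cross(y,z),y,z])
def ori(a,p):
    best=None
    for s in (0,np.pi):
        o=down(a+s).as_rotvec(); j=solver.inverse_kinematics(p,o)
        if j is not None and (best is None or abs(j[5])<best[0]): best=(abs(j[5]),o)
    return best[1]
E
python3 - <<'E'
from h import *
p=cv2.imread("pics/top0.png"); d=np.load("pics/top0.npy"); C=cam("top")
hsv=cv2.cvtColor(p,cv2.COLOR_BGR2HSV); K,D,Rcw,o=C
def height(u,v):
    n=cv2.undistortPoints(np.float64([[[u,v]]]),K,D)[0,0]; return (o+Rcw@(np.r_[n,1]*d[v,u])).round(0)
for n,uv in dict(lid=(190,165),box=(118,225),ring=(88,192),bar=(100,198),jar=(273,107),case=(386,186),handle=(344,275),tin=(443,178),flask=(367,120),pad=(300,200)).items(): print(n,height(*uv),p[uv[1],uv[0]],hsv[uv[1],uv[0]])
S,V=hsv[...,1],hsv[...,2]
print("lid",rect(C,(V>150)&(S<60),81,(128,135,235,240)))
print("dryer",rect(C,(S<80),75,(75,135,235,250)))
print("pad",rect(C,S<70,4,(245,145,345,240)))
print("case",rect(C,(S<70)&(V>100),20,(360,165,412,205)))
print("handle",rect(C,(S<70)&(V>100),16,(322,255,368,295)))
a=cv2.resize(p[140:250,70:240],None,fx=3,fy=3,interpolation=2); b=cv2.resize(p[160:300,320:460],None,fx=2.35,fy=2.35,interpolation=2)
cv2.imwrite("pics/crop1.png",np.hstack([a,np.zeros((330,4,3),np.uint8),b[:330,:280]]))
E
```

```text
lid [629. 176.  83.] [179 167 162] [111  24 179]
box [483. 340.  75.] [ 95  98 103] [ 11  20 103]
ring [558. 415.  75.] [123 124 126] [ 10   6 126]
bar [541. 370. 123.] [27 30 34] [13 53 34]
jar [777. -15.  72.] [135 144 159] [ 11  38 159]
case [ 601. -302.   20.] [135 143 159] [ 10  38 159]
handle [ 378. -202.   18.] [71 74 86] [ 6 44 86]
tin [ 622. -437.   44.] [ 55 143 158] [ 26 166 158]
flask [ 732. -227.  152.] [173 160 156] [113  25 173]
pad [562. -90.   1.] [107 111 115] [ 15  18 115]
lid (array([574.87085, 219.14563], dtype=float32), np.float32(216.66171), np.float32(183.24245), np.float32(-1.3519094))
dryer (array([564.6116, 265.3175], dtype=float32), np.float32(323.10617), np.float32(196.30486), np.float32(-1.3610611))
pad (array([581.5885, -72.774 ], dtype=float32), np.float32(202.05322), np.float32(186.855), np.float32(-1.5394486))
case (array([ 601.0313 , -303.61102], dtype=float32), np.float32(77.439186), np.float32(39.999706), np.float32(-1.2743447))
handle (array([ 379.4806 , -202.17397], dtype=float32), np.float32(86.043655), np.float32(19.411377), np.float32(-0.8232878))Traceback (most recent call last):
  File "<stdin>", line 14, in <module>
    return _nx.concatenate(arrs, 1, dtype=dtype, casting=casting)
           ~~~~~~~~~~~~~~~^^^^^^^^^^^^^^^^^^^^^^^^^^^^^^^^^^^^^^^
ValueError: all the input array dimensions except for the concatenation axis must match exactly, but along dimension 0, the array at index 0 has size 330 and the array at index 2 has size 329
```

```bash
python3 - <<'E'
from h import *
sel=np.array([540.6,375.5])
P=np.r_[sel,410]; o=ori(1.787,P)
robot.move_pose(P,o)
st=state(); p,d=imaging.snapshot("wrist"); C=cam("wrist",st); print(st["time"],st["joint_pos"].round(3),st["eef_pos"])
cv2.imwrite("pics/w1.png",p); np.save("pics/w1.npy",d)
hsv=cv2.cvtColor(p,cv2.COLOR_BGR2HSV)
K,D,Rcw,oc=C
v,u=np.mgrid[:420,:560]; n=cv2.undistortPoints(np.float64(np.c_[u.ravel(),v.ravel()]).reshape(-1,1,2),K,D).reshape(-1,2)
W=(oc+(np.c_[n,np.ones(len(n))]*d.reshape(-1,1))@Rcw.T).reshape(420,560,3)
near=np.hypot(W[...,0]-sel[0],W[...,1]-sel[1])<45
for lo,hi,zz in ((105,130,119),):
    m=near&(W[...,2]>lo)&(W[...,2]<hi); print("bar",m.sum(),rect(C,m,zz),np.median(W[m][:,2]))
m=near&(W[...,2]>79)&(W[...,2]<95); print("disc",np.median(W[m],0),m.sum())
print("proj",proj(C,np.r_[sel,119]))
E
```

```text
1.6417 [ 0.569  0.078  1.473  0.     1.59  -1.218] [540.18951316 376.11776702 409.95690433]
bar 1167 (array([535.8006 , 374.41272], dtype=float32), np.float32(55.01065), np.float32(15.629607), np.float32(1.5341986)) 117.40847369218886
disc [527.11530392 374.18700354  85.85523458] 1839
proj [[273.76190886 216.07344196]]
```

View pics/w1.png

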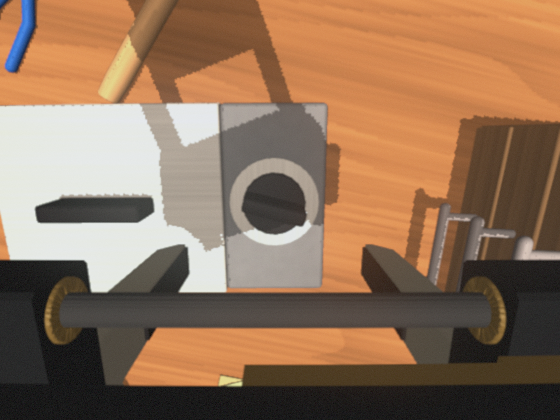

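The wrist view shows the ring centre near (274,202), with the bar in it at (275,205) and roughly level in the picture. I will refine the centre with the ring.

```bash
python3 - <<'E'
from h import *
st=state(); C=cam("wrist",st); p=cv2.imread("pics/w1.png"); hsv=cv2.cvtColor(p,cv2.COLOR_BGR2HSV)
m=np.zeros((420,560),np.uint8); m[150:255,222:325]=1
g=p.min(2); ring=(m>0)&(g>125)
y,x=np.nonzero(ring); h=cv2.convexHull(np.c_[x,y].astype(np.int32))
for z in (75,77):
    W=ray(C,h.reshape(-1,2),z)[:,:2].astype(np.float32); print("ring",z,cv2.minEnclosingCircle(W),cv2.fitEllipse(W))
dk=(m>0)&(g<60); y,x=np.nonzero(dk); 
c=max(cv2.findContours(np.uint8(dk),cv2.RETR_EXTERNAL,cv2.CHAIN_APPROX_NONE)[0],key=cv2.contourArea)
W=ray(C,cv2.convexHull(c).reshape(-1,2),85)[:,:2].astype(np.float32); print("disc",cv2.minEnclosingCircle(W),cv2.fitEllipse(W))
# control box edges: gray top z=75
print("box corners",ray(C,[[220,103],[327,103],[323,287],[228,287]],75)[:,:2].round(1))
E
```

```text
ring 75 ((556.1752319335938, 376.6017150878906), 61.17101287841797) ((569.5706787109375, 379.6620178222656), (102.9778823852539, 151.70436096191406), 98.70123291015625)
ring 77 ((555.6536865234375, 376.50726318359375), 60.78131866455078) ((568.9638671875, 379.5481262207031), (102.32196044921875, 150.73805236816406), 98.70122528076172)
disc ((538.7164916992188, 376.521240234375), 30.75005340576172) ((537.9724731445312, 376.1849670410156), (56.5393180847168, 60.98134994506836), 151.48585510253906)
box corners [[458.4 307.5]
 [437.5 402.4]
 [614.6 444.2]
 [635.8 347.8]]
```

```bash
python3 - <<'E'
from h import *
c=np.array([537.5,375.6]); a=1.534-np.pi/2
P=np.r_[c,109+PZ]
best=max(((j[5],k,j) for k in(0,1) if (j:=solver.inverse_kinematics(P,down(a+k*np.pi).as_rotvec())) is not None),key=lambda t:t[0])
print(best)
o=down(a+best[1]*np.pi).as_rotvec()
robot.move_pose(np.r_[c,180+PZ],o); robot.move_linear(P,100); print(state()["force"],state()["joint_pos"][5])
close_gripper(); s=state(); print(s["force"],s["wrist_torque"],s["width"],s["eef_pos"],s["time"])
E
```

```text
(np.float64(0.607812442468529), 0, array([ 5.71016116e-01,  1.36602506e-01,  1.62988548e+00, -4.44089210e-16,
        1.37510467e+00,  6.07812442e-01]))
[-0.29812575  0.10540324  0.56433448] 0.6077789865531803
[15.86714043  1.23400433 -6.11827366] [ 0.15878725 -2.56448213 -0.00695573] 14.11147006250255 [538.47526569 375.41766927 276.41757029] 5.3583
```

```bash
python3 - <<'E'
from h import *
robot.move_linear([538.5,375.4,109+PZ],50); s=state(); print(s["force"].round(1),s["width"])
j=s["joint_pos"].copy(); q0=j[5]
for k in range(1,27):
    t=q0-k*0.1309
    if t<-2.9: print("range"); break
    j[5]=t; robot.set_joints(j); s=state()
    print(k,round(q0-s["joint_pos"][5],3),s["wrist_torque"].round(3),s["force"].round(1),round(s["width"],2))
    if abs(s["wrist_torque"][2])>0.3: break
print(s["time"])
E
```

```text
[ 7.4  2.  -2.2] 13.856815861872985
1 0.128 [-0.037  0.051  0.04 ] [ 0.7  0.1 -0.3] 13.73
2 0.256 [-0.097  0.168 -0.003] [ 0.3  1.1 -0.7] 13.59
3 0.385 [-0.383  0.002 -0.466] [ 0.7 -0.7 -0.2] 14.19
6.3833
```

```bash
python3 - <<'E'
from h import *
robot.pause(0.3); s=state(); print(s["wrist_torque"].round(3),s["joint_pos"][5],s["width"])
j=s["joint_pos"].copy(); q0=0.6078
for k in range(4,27):
    t=q0-k*0.1309
    if t<-2.9: print("range"); break
    j[5]=t; robot.set_joints(j); robot.pause(0.15); s=state()
    print(k,round(q0-s["joint_pos"][5],3),s["wrist_torque"].round(3),s["force"].round(1),round(s["width"],2))
    if abs(s["wrist_torque"][2])>0.6: break
print(s["time"])
E
```

```text
[-0.252 -0.187 -0.267] 0.21612272638052055 14.86704694540203
4 0.52 [-0.467 -0.132 -0.756] [ 1.8 -1.3 -0.5] 15.42
7.0833
```

```bash
python3 - <<'E'
from h import *
s=state(); y=R.from_rotvec(s["tool_rot"]).as_matrix()[:,1]; print("tool y angle",np.arctan2(y[1],y[0]),"start -0.037", s["joint_pos"])
E
```

```text
tool y angle 0.4819365820753332 start -0.037 [ 5.69504154e-01  1.38545488e-01  1.62778620e+00 -6.15896731e-04
  1.37357168e+00  8.76881397e-02]
```

```bash
cat >> h.py <<'E'
def bar(name="b"):
    """bar pose from the wrist depth at the present pose"""
    robot.pause(0.2); st=state(); p,d=imaging.snapshot("wrist"); C=cam("wrist",st); cv2.imwrite(f"pics/{name}.png",p)
    K,D,Rcw,oc=C; v,u=np.mgrid[:420,:560]
    n=cv2.undistortPoints(np.float64(np.c_[u.ravel(),v.ravel()]).reshape(-1,1,2),K,D).reshape(-1,2)
    W=(oc+(np.c_[n,np.ones(len(n))]*d.reshape(-1,1))@Rcw.T).reshape(420,560,3)
    m=(np.hypot(W[...,0]-538,W[...,1]-375.5)<40)&(W[...,2]>105)&(W[...,2]<130)
    return rect(C,m,119)
E
python3 - <<'E'
from h import *
s=state(); print(s["wrist_torque"],s["gripper_force"])
ungrasp(); robot.move_linear([538.5,375.4,300],150); robot.move_pose([538.5,375.4,410],ori(1.787,[538.5,375.4,410]))
print(bar("b1"),state()["time"])
E
```

```text
[-0.46650131 -0.13176532 -0.75619512] 32.83626023679972
(array([535.7955 , 373.83325], dtype=float32), np.float32(54.594086), np.float32(15.613975), np.float32(-1.3369399)) 10.1083
```

View pics/b1.png

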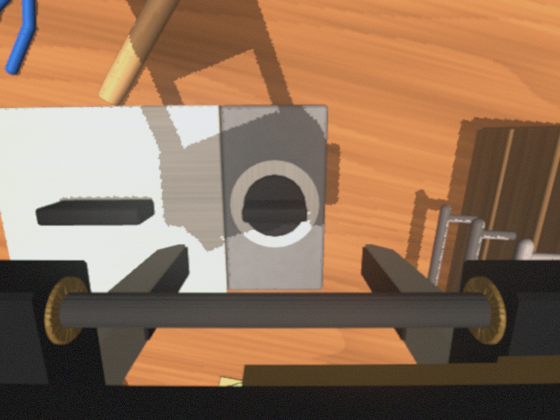

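The bar now lies along the dryer's y axis. It moved only 0.27 rad, so it is probably seated in a click. I will regrip it and push on.

```bash
cat > turn.py <<'E'
from h import *
def grip(a,c=(538.5,375.4)):
    P=np.r_[c,109+PZ]
    b=max(((j[5],k) for k in(0,1) if (j:=solver.inverse_kinematics(P,down(a+k*np.pi).as_rotvec())) is not None),key=lambda t:t[0])
    robot.move_pose(np.r_[c,180+PZ],down(a+b[1]*np.pi).as_rotvec()); robot.move_linear(P,120); close_gripper()
    s=state(); print("grip",s["joint_pos"][5].round(3),s["force"].round(1),s["wrist_torque"].round(3),round(s["width"],2))
E
python3 - <<'E'
from turn import *
grip(1.805-np.pi/2)
s=state(); j=s["joint_pos"].copy(); q0=j[5]
for k in range(1,15):
    j[5]=q0-k*0.05; robot.set_joints(j); robot.pause(0.1); s=state()
    print(k,round(q0-s["joint_pos"][5],3),s["wrist_torque"].round(3),s["force"].round(1),round(s["width"],2))
    if abs(s["wrist_torque"][2])>1.1: break
print(s["time"])
E
```

```text
grip 0.336 [ 6.6  2.2 -1.7] [ 0.289 -1.002  0.034] 13.88
1 0.049 [-0.051  0.043 -0.234] [ 1.   0.3 -0.8] 13.78
2 0.098 [-0.087 -0.091 -0.506] [0.8 0.9 0.2] 13.58
3 0.148 [-0.09  -0.098 -0.032] [ 1.7 -0.6 -0.5] 14.0
4 0.198 [-0.364 -0.061 -0.023] [ 1.8 -0.4 -0.7] 13.99
5 0.248 [-0.458  0.019  0.058] [ 1.  -1.6  0.1] 13.91
6 0.298 [-0.554  0.017 -0.016] [ 0.9 -2.7  0.8] 13.88
7 0.348 [-0.742  0.182  0.059] [ 0.5 -3.4  0. ] 14.23
8 0.398 [-0.941  0.31   0.002] [-0.6 -5.2  0.1] 13.94
9 0.449 [-0.924  0.346  0.122] [-0.1 -4.7 -0.1] 13.98
10 0.499 [-0.919  0.357  0.197] [-1.9 -5.2  1.5] 13.79
11 0.548 [-1.146  0.396 -0.232] [-0.9 -5.   1.9] 13.5
12 0.597 [-1.197  0.402 -0.415] [-1.5 -4.5  2.2] 13.7
13 0.646 [-1.016  0.714 -0.589] [-2.6 -4.   2.3] 14.24
14 0.696 [-0.861  0.793 -0.686] [-4.2 -3.4  1.9] 14.37
18.3417
```

```bash
python3 - <<'E'
from turn import *
s=state(); j=s["joint_pos"].copy(); q0=0.336; n=0
for k in range(8,33):
    t=q0-k*0.1
    if t<-2.93: print("range"); break
    j[5]=t; robot.set_joints(j); robot.pause(0.03); s=state()
    print(k,round(q0-s["joint_pos"][5],3),s["wrist_torque"].round(2),s["force"].round(0),round(s["width"],2))
    n=n+1 if abs(s["wrist_torque"][2])>0.5 else 0
    if n>=4 or s["width"]>17: break
print(s["time"])
E
```

```text
8 0.795 [-0.52  0.8  -0.73] [-4. -2.  2.] 16.15
9 0.895 [-0.32  0.93 -0.81] [-6. -1.  1.] 17.28
18.9083
```

```bash
python3 - <<'E'
from turn import *
ungrasp(); robot.move_linear([538.5,375.4,300],200); robot.move_pose([538.5,375.4,410],ori(1.787,[538.5,375.4,410]))
b=bar("b2"); print(b,b[3]%np.pi,state()["time"])
p=cv2.imread("pics/b2.png")[140:270,200:350]; cv2.imwrite("pics/b2c.png",cv2.resize(p,None,fx=4,fy=4,interpolation=2))
E
```

```text
(array([536.05505, 373.7624 ], dtype=float32), np.float32(55.355103), np.float32(15.679256), np.float32(-0.825136)) 2.3164568 21.3583
```

View pics/b2c.png

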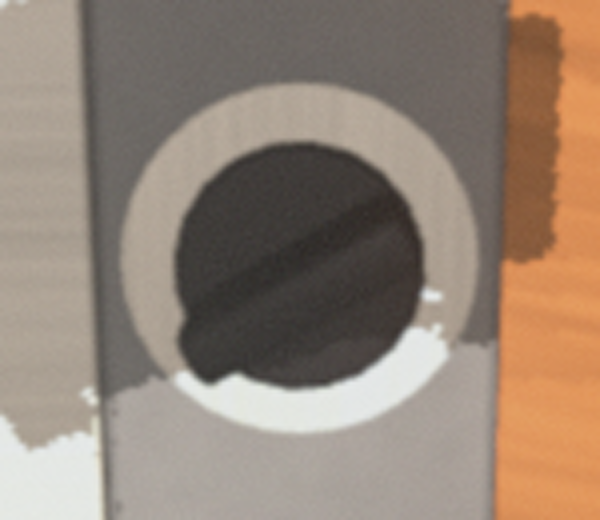

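The bar advanced exactly one click, so the detents are stiff compared with the grip. I will regrip and keep turning.

```bash
python3 - <<'E'
from turn import *
ang=2.316
grip(ang-np.pi/2,(538.5,375.2))
s=state(); j=s["joint_pos"].copy(); q0=j[5]
for k in range(1,20):
    j[5]=q0-k*0.06; robot.set_joints(j); s=state()
    print(k,round(q0-s["joint_pos"][5],3),s["wrist_torque"].round(2),s["force"].round(0),round(s["width"],2),round(s["gripper_force"],1),s["eef_pos"].round(1))
    if s["width"]>15.5: break
print(s["time"])
E
```

```text
grip 2.966 [ 3.6  3.9 -2.3] [ 0.655 -0.624  0.018] 13.54
1 0.058 [ 0.1  -0.02 -0.25] [ 1.  2. -1.] 13.95 30.0 [538.7 375.4 276.3]
2 0.117 [-0.01 -0.07 -0.51] [ 2.  1. -1.] 14.0 30.5 [538.7 375.3 276.3]
3 0.177 [ 0.27 -0.62 -0.52] [ 5.  1. -4.] 14.35 30.5 [538.7 375.3 276.3]
4 0.237 [-0.07 -0.24 -0.  ] [ 3. -1. -1.] 14.04 29.9 [538.7 375.3 276.4]
5 0.297 [-0.18 -0.18  0.  ] [ 2. -2. -1.] 14.39 30.0 [538.7 375.3 276.3]
6 0.357 [-0.46 -0.13  0.07] [ 1. -2. -1.] 13.89 30.0 [538.6 375.3 276.3]
7 0.417 [-0.72 -0.07  0.06] [ 1. -4. -1.] 13.81 30.0 [538.6 375.2 276.3]
8 0.477 [-0.79  0.01  0.2 ] [ 1. -5. -0.] 13.78 30.0 [538.6 375.2 276.3]
9 0.537 [-0.95  0.01  0.  ] [ 1. -6. -0.] 13.9 29.9 [538.6 375.2 276.3]
10 0.596 [-1.22  0.04 -0.39] [ 1. -6. -1.] 13.72 30.1 [538.6 375.2 276.3]
11 0.655 [-1.3   0.04 -0.61] [ 1. -6.  0.] 13.86 30.8 [538.7 375.2 276.3]
12 0.716 [-1.16  0.55 -0.65] [-2. -5.  1.] 14.73 31.6 [538.5 375.3 276.3]
13 0.776 [-1.14  0.81 -0.74] [-4. -4.  2.] 15.54 33.2 [538.4 375.4 276.3]
30.025
```

```bash
python3 - <<'E'
from turn import *
for i in range(6):
    s=state(); print(round(s["time"],2),s["wrist_torque"].round(2),round(s["width"],2),s["joint_pos"][5].round(3)); robot.pause(0.4)
j=s["joint_pos"].copy(); j[5]-=0.25; robot.set_joints(j); robot.pause(.1)
for i in range(3):
    s=state(); print(round(s["time"],2),s["wrist_torque"].round(2),round(s["width"],2),s["joint_pos"][5].round(3)); robot.pause(0.3)
E
```

```text
30.02 [-1.14  0.81 -0.74] 15.54 2.191
30.43 [-1.12  0.85 -0.78] 15.34 2.191
30.82 [-1.15  0.84 -0.78] 15.25 2.191
31.23 [-1.16  0.83 -0.78] 14.97 2.191
31.62 [-1.13  0.77 -0.75] 15.0 2.191
32.02 [-1.15  0.84 -0.78] 14.9 2.191
32.87 [-1.35 -0.44  0.28] 13.94 1.945
33.17 [-1.3  -0.45  0.29] 13.89 1.945
33.47 [-1.32 -0.47  0.23] 13.92 1.945
```

```bash
python3 - <<'E'
from turn import *
s=state(); j=s["joint_pos"].copy(); q0=2.966
for k in range(24):
    j[5]-=0.13; robot.set_joints(j); s=state()
    print(k,round(q0-s["joint_pos"][5],3),s["wrist_torque"].round(2),s["force"].round(0),round(s["width"],2),round(s["gripper_force"],1))
    if s["width"]>19: break
print(s["time"])
E
```

```text
0 1.145 [-0.84  0.04 -0.6 ] [ 1. -5. -0.] 14.04 31.3
1 1.275 [-0.98  0.17 -0.87] [-0. -4.  0.] 16.57 35.6
2 1.405 [-1.04  0.56 -1.05] [-2. -6.  0.] 18.62 39.1
3 1.535 [-0.97  0.38 -1.57] [-2. -6.  0.] 21.27 50.6
34.7667
```

The total turn is 1.83 rad and it now stops hard, with the bar along the dryer's x axis, so this should be the end stop. I will release it and check.

```bash
python3 - <<'E'
from turn import *
j=state()["joint_pos"].copy(); j[5]+=0.45; robot.set_joints(j); print(state()["wrist_torque"].round(2),state()["width"])
ungrasp(); robot.move_linear([538.5,375.4,300],200); robot.move_pose([538.5,375.4,410],ori(1.787,[538.5,375.4,410]))
b=bar("b3"); print(b,b[3]%np.pi,state()["time"])
# lid fin and lid from top camera
p,d=imaging.snapshot("top"); cv2.imwrite("pics/top1.png",p); C=cam("top"); hsv=cv2.cvtColor(p,cv2.COLOR_BGR2HSV)
# fin from wrist depth around lid centre
l=np.array([573.5,220.]); P=np.r_[l,430]; robot.move_pose(P,ori(1.79,P)); robot.pause(.2)
st=state(); p,d=imaging.snapshot("wrist"); C=cam("wrist",st); cv2.imwrite("pics/lid1.png",p); np.save("pics/lid1.npy",d)
K,D,Rcw,oc=C; v,u=np.mgrid[:420,:560]
n=cv2.undistortPoints(np.float64(np.c_[u.ravel(),v.ravel()]).reshape(-1,1,2),K,D).reshape(-1,2)
W=(oc+(np.c_[n,np.ones(len(n))]*d.reshape(-1,1))@Rcw.T).reshape(420,560,3)
m=(np.hypot(W[...,0]-l[0],W[...,1]-l[1])<70)&(W[...,2]>108)&(W[...,2]<135); print("fin",rect(C,m,121),np.median(W[m][:,2]),state()["time"])
hsv=cv2.cvtColor(p,cv2.COLOR_BGR2HSV)
E
```

```text
[-0.76 -0.47 -0.22] 13.984167798171114
(array([536.1759 , 373.91418], dtype=float32), np.float32(55.42572), np.float32(12.918568), np.float32(0.21587503)) 0.21587503 39.725
fin (array([571.4577 , 218.67386], dtype=float32), np.float32(88.73338), np.float32(17.43446), np.float32(-1.3504537)) 119.50164708401672 40.7083
```

View pics/lid1.png

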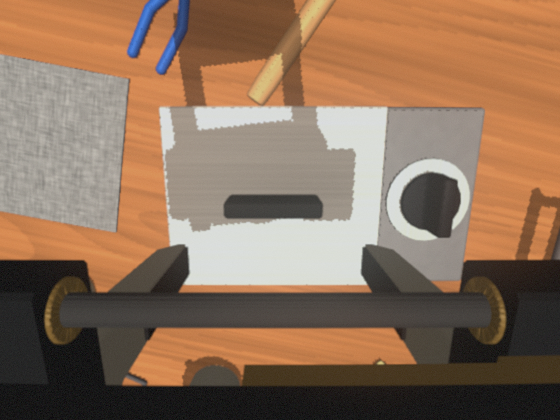

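Selector is at its stop, bar at (430,203) in the image. The fin is at (273,207) with the lid square on the dryer. Next I lift the lid to the pad.

```bash
python3 - <<'E'
from h import *
import json
c=np.array([573.5,219.8]); a=-1.3505+np.pi/2
P=np.r_[c,105+PZ]; o=ori(a,P)
robot.move_pose(np.r_[c,150+PZ],o); robot.move_linear(P,100); print(state()["force"].round(1)); close_gripper(); robot.pause(.2)
s=state(); print(s["eef_pos"],s["force"].round(1),s["wrist_torque"].round(2),s["width"])
json.dump(dict(pos=list(s["eef_pos"]),rot=list(s["tool_rot"])),open("lidhome.json","w"))
robot.move_linear(s["eef_pos"]+[0,0,40],80); s=state(); print("up",s["force"].round(1),s["wrist_torque"].round(2),s["width"])
robot.move_linear(np.r_[c,190+PZ],120)
pc=np.array([581.6,-72.8]); pa=-1.539+np.pi/2
o2=R.from_euler("z",pa-a)*R.from_rotvec(o)
robot.move_linear(np.r_[pc,190+PZ],150,ori=o2.as_rotvec()); s=state(); print(s["force"].round(1),s["width"])
robot.move_linear(np.r_[pc,60+PZ],120); s=state(); print(s["force"].round(1),s["width"])
z=60
while z>38 and s["force"][2]<4:
    z-=1.5 if z<48 else 4; robot.move_linear(np.r_[pc,z+PZ],40); s=state()
print("z",z,s["force"].round(1),s["width"],s["eef_pos"],s["time"])
E
```

```text
[-0.4  0.1  0.6]
[573.52544475 219.81978042 272.31669246] [ 1.9  0.8 -1. ] [ 0.02 -0.2  -0.02] 15.771084276897735
up [ 0.5 -0.2 -4.6] [-0.07  0.06  0.04] 15.905078389563773
[ 0.  -0.6 -4. ] 15.493044471182177
[-0.3 -0.3 -4. ] 16.16876731598413
z 41.0 [-4.7  0.4  6.3] 16.04370151865103 [581.7020662  -72.80048196 209.23360523] 50.0917
```

```bash
python3 - <<'E'
from h import *
ungrasp(); robot.move_linear([581.6,-72.8,150+PZ],200)
l=np.array([573.5,220.]); P=np.r_[l,440]; robot.move_pose(P,ori(1.79,P)); robot.pause(.2)
st=state(); p,d=imaging.snapshot("wrist"); cv2.imwrite("pics/ch.png",p); np.save("pics/ch.npy",d); np.save("pics/chst.npy",np.r_[st["eef_pos"],st["tool_rot"]])
p,d=imaging.snapshot("top"); cv2.imwrite("pics/top2.png",p); C=cam("top"); hsv=cv2.cvtColor(p,cv2.COLOR_BGR2HSV); S,V=hsv[...,1],hsv[...,2]
print("case",rect(C,(S<70)&(V>100),20,(350,160,415,215)))
print("handle",rect(C,(S<70)&(V>100),16,(315,248,375,300)),state()["time"])
E
```

```text
case (array([ 647.3387 , -310.43933], dtype=float32), np.float32(77.76585), np.float32(40.693855), np.float32(-1.2806605))
handle (array([ 379.53195, -201.1788 ], dtype=float32), np.float32(87.43347), np.float32(20.839758), np.float32(-0.82328767)) 53.575
```

View pics/top2.png

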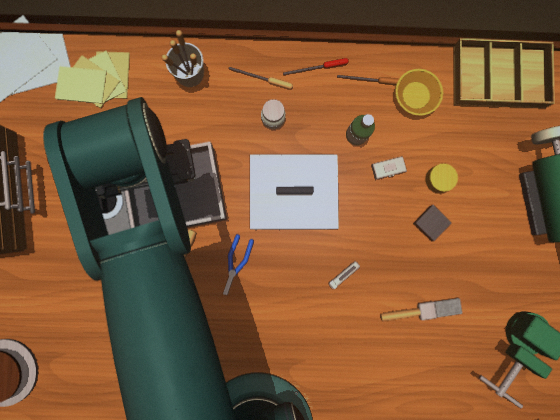

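View pics/ch.png

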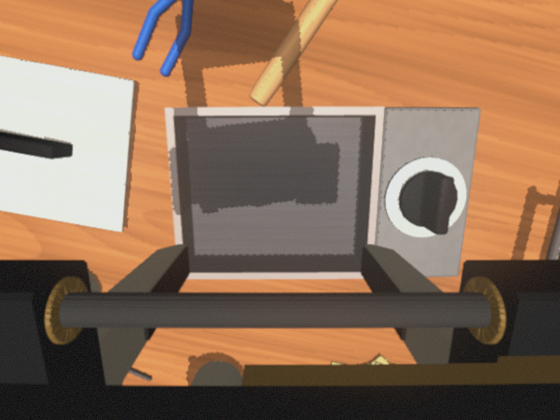

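The top view shows the lid flat on the pad at (294,191) and the chamber empty. The case has been knocked to (389,168), and the handle is unchanged at (344,275). Now I refine the case with the wrist camera and grasp it end to end, to keep the gripper body clear of the flask.

```bash
cat >> h.py <<'E'
CH=np.array([573.5,219.8]); YAW=0.2203
def chw(x,y): return CH+np.array([x*np.cos(YAW)-y*np.sin(YAW), x*np.sin(YAW)+y*np.cos(YAW)])
def look(c,a,ztop,size,zt=400):
    """wrist view from above c, tool y at angle a; silver/grey blob near c -> corrected rect"""
    P=np.r_[c,zt]; robot.move_pose(P,ori(a,P)); robot.pause(.2)
    st=state(); p,d=imaging.snapshot("wrist"); C=cam("wrist",st)
    S=cv2.cvtColor(p,cv2.COLOR_BGR2HSV)
    m=(S[...,1]<90)&(S[...,2]>60); u,v=proj(C,np.r_[c,ztop])[0].astype(int)
    k=np.zeros_like(m); k[max(0,v-size):min(v+size,248),u-size:u+size]=1
    r=rect(C,m&k,ztop); t=R.from_rotvec(st["tool_rot"]).as_matrix()[:2,0]
    return r[0]-2.9*t,r[1],r[2],r[3],p
E
python3 - <<'E'
from h import *
r=look(np.array([647.,-310.]),-1.28,20,75); cv2.imwrite("pics/case.png",r[4]); print(r[:4],state()["time"])
r=look(np.array([379.5,-201.2]),-.823+np.pi/2,16,75); cv2.imwrite("pics/han.png",r[4]); print(r[:4],state()["time"])
a,b=cv2.imread("pics/case.png"),r[4]; cv2.imwrite("pics/both.png",np.hstack([a[60:300,80:460],b[60:300,80:460]]))
E
```

```text
(array([ 645.41954328, -312.16911732]), np.float32(78.212166), np.float32(41.479626), np.float32(-1.2788227)) 55.775
(array([ 378.25451066, -204.29435707]), np.float32(87.468506), np.float32(19.878393), np.float32(-0.84642154)) 57.8417
```

View pics/both.png

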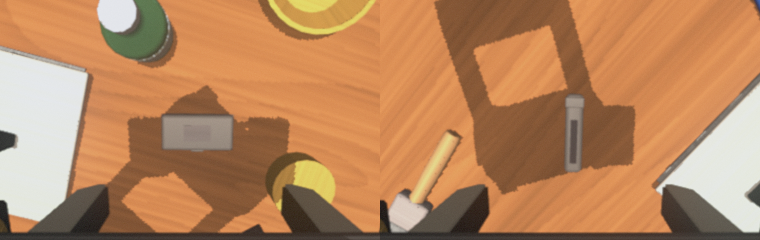

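```bash
cat >> h.py <<'E'
def pick_place(c,close_a,dst,dst_a,w):
    g=189.; P=np.r_[c,g]; o=ori(close_a,P)
    robot.move_pose(np.r_[c,290],o); robot.move_linear(P,120); s=state(); print("down",s["force"].round(1))
    close_gripper(); s=state(); print("grip",round(s["width"],1),s["force"].round(1),s["eef_pos"].round(1))
    if abs(s["width"]-w)>4: print("BAD GRIP"); return False
    robot.move_linear(np.r_[c,352],150); s=state(); print("lift",round(s["width"],1),s["force"].round(1),round(s["gripper_force"],1))
    if abs(s["width"]-w)>4: print("LOST"); return False
    Q=np.r_[dst,352]; o2=ori(dst_a,Q); robot.move_pose(Q,o2); s=state(); print("over",round(s["width"],1),round(s["gripper_force"],1))
    if abs(s["width"]-w)>4: print("LOST"); return False
    robot.move_linear(np.r_[dst,225],150); z=225
    while z>212:
        z-=2; robot.move_linear(np.r_[dst,z],40); s=state()
        if s["force"][2]>5: break
    print("z",z,s["force"].round(1),round(s["width"],1))
    ungrasp(); robot.move_linear(np.r_[dst,352],200); print("t",state()["time"]); return True
E
python3 - <<'E'
from h import *
pick_place(np.array([378.9,-202.7]),-.835+np.pi/2,chw(0,-30),YAW+np.pi/2,20)
E
```

```text
down [ 0.1  0.2 -0.3]
grip 19.9 [-0.5  0.2 -0.4] [ 378.9 -202.7  189. ]
lift 20.1 [-0.7  1.  -1. ] 29.9
over 19.7 29.9
z 213 [-2.9 -1.2  7.7] 19.5
t 67.9083
```

```bash
python3 - <<'E'
from h import *
p,d=imaging.snapshot("top"); C=cam("top"); hsv=cv2.cvtColor(p,cv2.COLOR_BGR2HSV); S,V=hsv[...,1],hsv[...,2]
r=rect(C,(S<70)&(V>100),20,(340,150,420,215)); print("case",r)
c=r[0]+[-.9,-.9]
if abs(r[1]-78)<5 and np.hypot(*(r[0]-[647.3,-310.4]))<4:
    ok=pick_place(c,r[3],chw(0,70),YAW,80)
    P=np.r_[chw(-60,0),440]; P=np.r_[CH,440]; robot.move_pose(P,ori(1.79,P)); robot.pause(.2)
    p,d=imaging.snapshot("wrist"); cv2.imwrite("pics/ch2.png",p)
E
```

```text
case (array([ 647.3329 , -310.53094], dtype=float32), np.float32(78.049286), np.float32(40.741833), np.float32(-1.293858))
down [-0.3 -0.6  0.5]
grip 79.5 [-1.4  0.5  5. ] [ 646.6 -311.5  189.8]
lift 79.4 [-0.8  0.1 -2.5] 30.0
over 79.9 30.0
z 213 [-8.5 -3.8 16.6] 79.7
t 78.55
```

View pics/ch2.png

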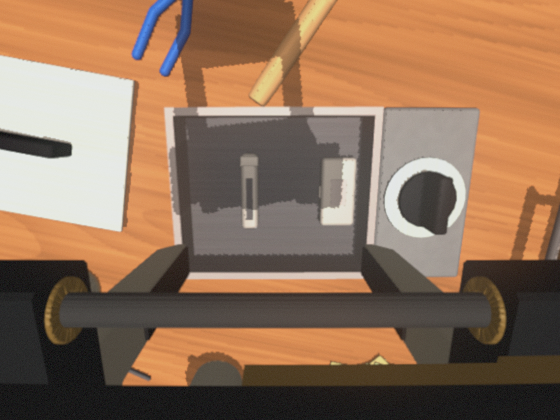

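Both pieces lie flat and well apart on the chamber floor, the handle at (249,190) and the case at (338,191). Now the lid goes back.

```bash
python3 - <<'E'
from h import *
import json
L=json.load(open("lidhome.json")); H=np.array(L["pos"]); oh=R.from_rotvec(L["rot"])
pa=-1.539+np.pi/2; a=-1.3505+np.pi/2
o2=(R.from_euler("z",pa-a)*oh).as_rotvec()
pc=np.array([581.7,-72.8])
robot.move_pose(np.r_[pc,330],o2); robot.move_linear(np.r_[pc,209.3],120); close_gripper(); robot.pause(.2)
s=state(); print("grip",s["width"],s["force"].round(1),s["eef_pos"].round(1))
robot.move_linear(np.r_[pc,345],120); s=state(); print("lift",s["width"],s["force"].round(1),s["wrist_torque"].round(2))
if abs(s["width"]-16)<2:
    robot.move_linear(np.r_[H[:2],345],150,ori=oh.as_rotvec()); s=state(); print("over",s["width"],s["force"].round(1),s["wrist_torque"].round(2))
    robot.move_linear(H+[0,0,12],100); z=12
    while z>-0.5:
        z-=1.5; robot.move_linear(H+[0,0,z],30); s=state(); print(z,s["force"].round(1),s["wrist_torque"].round(2))
        if s["force"][2]>8: break
print(s["width"],s["eef_pos"]-H,s["time"])
E
```

```text
grip 15.58649067927275 [-0.1 -0.4 -0.1] [581.7 -72.8 209.3]
lift 15.677482378115982 [ 0.3  0.3 -3.6] [-0.1   0.1   0.06]
over 16.205282223064913 [ 0.6 -0.1 -4. ] [-0.04  0.06 -0.  ]
10.5 [-0.8 -0.3 -3.1] [-0.04  0.08 -0.  ]
9.0 [-0.1 -0.2 -4.1] [-0.08  0.01  0.01]
7.5 [ 0.8  1.  -4.6] [-0.03  0.   -0.02]
6.0 [ 1.1 -0.2 -3.9] [-0.06  0.08  0.03]
4.5 [ 0.3 -0.7 -3.1] [-0.13  0.06  0.02]
3.0 [ 0.1 -0.2 -3.8] [-0.07  0.06 -0.02]
1.5 [ 0.1  0.5 -3.3] [-0.08  0.01  0.06]
0.0 [-0.  -0.  -3.6] [-0.09  0.08 -0.04]
-1.5 [-7.4 -2.  10. ] [-0.55  1.51 -0.01]
15.564716017529541 [-0.04693675  0.00951695 -0.03503758] 90.4083
```

```bash
python3 - <<'E'
from turn import *
ungrasp(); s=state(); robot.move_linear(s["eef_pos"]+[0,0,90],200)
P=np.r_[CH,430]; robot.move_pose(P,ori(1.79,P)); robot.pause(.2); st=state(); p,d=imaging.snapshot("wrist"); C=cam("wrist",st); cv2.imwrite("pics/lid2.png",p)
d1=np.load("pics/lid1.npy"); K,D,Rcw,oc=C
for x,y in((-75,-95),(75,-95),(-75,95),(-30,-95),(-30,95),(-75,0)):
    u,v=proj(C,np.r_[chw(x,y),81])[0].astype(int)
    n=cv2.undistortPoints(np.float64([[[u,v]]]),K,D)[0,0]; q=lambda dd:(oc+Rcw@(np.r_[n,1]*np.median(dd[v-2:v+3,u-2:u+3])))[2].round(1)
    print((x,y),q(d),"before",q(d1))
# selector: clockwise
c=(538.5,375.0); P=np.r_[c,109+PZ]; a=0.216+np.pi/2
b=min(((j[5],k) for k in(0,1) if (j:=solver.inverse_kinematics(P,down(a+k*np.pi).as_rotvec())) is not None),key=lambda t:t[0]); print(b)
robot.move_pose(np.r_[c,180+PZ],down(a+b[1]*np.pi).as_rotvec()); robot.move_linear(P,120); close_gripper()
s=state(); print("grip",s["joint_pos"][5].round(3),s["force"].round(1),s["wrist_torque"].round(3),round(s["width"],2))
j=s["joint_pos"].copy(); q0=j[5]
for k in range(1,17):
    j[5]=q0+k*2.094/16; robot.set_joints(j); s=state()
    print(k,round(s["joint_pos"][5]-q0,3),s["wrist_torque"].round(2),s["force"].round(0),round(s["width"],2))
    if np.linalg.norm(s["force"])>25: break
print(s["time"])
E
```

```text
(-75, -95) 79.9 before 80.0
(75, -95) 249.0 before 249.4
(-75, 95) 80.1 before 79.9
(-30, -95) 79.8 before 80.0
(-30, 95) 79.9 before 80.0
(-75, 0) 80.3 before 80.1
(np.float64(-1.2173743074631698), 0)
grip -1.217 [-0.2 -1.2  0.4] [-0.324 -0.002  0.065] 13.57
1 0.127 [-0.14  0.07  0.53] [-0. -2.  1.] 14.5
2 0.256 [-0.24 -0.15  0.71] [ 1. -2.  1.] 15.41
3 0.385 [-0.3  -0.45  0.81] [ 3. -2.  0.] 17.33
4 0.516 [-0.48 -0.32  0.97] [ 2. -5.  3.] 19.58
5 0.648 [-0.55 -0.24  1.29] [ 3. -3.  2.] 21.34
6 0.778 [0.36 0.05 0.28] [0. 2. 1.] 17.41
7 0.908 [0.52 0.13 0.81] [1. 3. 2.] 17.83
8 1.039 [0.72 0.07 0.85] [-1.  3.  2.] 20.13
9 1.17 [ 0.72 -0.83  0.92] [4. 3. 1.] 22.5
10 1.3 [ 0.64 -0.97  1.78] [ 6.  2. -0.] 23.26
11 1.432 [ 0.89 -0.41  0.89] [0. 5. 3.] 30.58
12 1.562 [ 1.08 -0.2   2.19] [0. 4. 2.] 31.38
13 1.696 [ 0.72 -1.24  0.43] [6. 4. 0.] 25.83
14 1.826 [ 0.87 -0.89  1.22] [6. 4. 2.] 26.3
15 1.956 [ 1.14 -0.64  2.13] [6. 3. 2.] 27.1
16 2.088 [ 1.37 -1.37  1.37] [ 4. 11. -1.] 33.97
100.6333
```

The lid is home, with the same heights as before. The bar slipped in the pads, so I will release it and measure it.

```bash
cat >> turn.py <<'E'
def see(n):
    ungrasp(); robot.move_linear([538.5,375.,300],200); robot.move_pose([538.5,375.,410],ori(1.787,[538.5,375.,410]))
    b=bar(n); k=(0.216-b[3])%np.pi; print("bar",b[1:],"clockwise mod pi",k,"clicks",k/0.5236,state()["time"]); return b[3]
E
python3 - <<'E'
from turn import *
see("s1")
E
```

```text
bar (np.float32(55.3567), np.float32(15.732532), np.float32(-0.82866895)) clockwise mod pi 1.0446689 clicks 1.9951661 104.025
```

```bash
cat >> turn.py <<'E'
def click(ang):
    c=(538.5,375.2); P=np.r_[c,109+PZ]; a=ang+np.pi/2
    b=min(((j[5],k) for k in(0,1) if (j:=solver.inverse_kinematics(P,down(a+k*np.pi).as_rotvec())) is not None),key=lambda t:t[0])
    robot.move_pose(np.r_[c,180+PZ],down(a+b[1]*np.pi).as_rotvec()); robot.move_linear(P,120); close_gripper(); robot.pause(.2)
    s=state(); j=s["joint_pos"].copy(); q0=j[5]; pk=0; broke=False; out=[]
    for k in range(1,14):
        j[5]=q0+k*0.06; robot.set_joints(j); s=state(); t=s["wrist_torque"][2]; pk=max(pk,t); out.append((round(k*.06,2),round(t,2),round(s["width"],1)))
        broke|=pk>0.4 and t<0.5*pk
        if broke and k*0.06>=0.48: break
    print(out,broke)
E
python3 - <<'E'
from turn import *
click(-0.8287); see("s2")
E
```

```text
[(0.06, np.float64(0.45), 14.1), (0.12, np.float64(0.65), 14.2), (0.18, np.float64(0.73), 15.0), (0.24, np.float64(0.83), 15.2), (0.3, np.float64(0.8), 16.0), (0.36, np.float64(0.91), 16.6), (0.42, np.float64(1.0), 17.4), (0.48, np.float64(1.04), 18.5), (0.54, np.float64(1.11), 19.2), (0.6, np.float64(1.42), 19.8), (0.66, np.float64(1.21), 21.4), (0.72, np.float64(1.71), 21.8), (0.78, np.float64(0.94), 25.3)] False
bar (np.float32(55.324238), np.float32(15.633982), np.float32(-0.8308933)) clockwise mod pi 1.0468932 clicks 1.9994142 113.6833
```

Gripped across its thickness, the bar slips at about 0.75 N m. Gripping it end to end (56 mm) should give about twice the torque, so I will switch to that.

```bash
cat >> turn.py <<'E'
def endturn(ang,rot,c=(538.5,375.2)):
    P=np.r_[c,107.5+PZ]
    b=min(((j[5],k) for k in(0,1) if (j:=solver.inverse_kinematics(P,down(ang+k*np.pi).as_rotvec())) is not None and j[5]+rot<2.9),key=lambda t:abs(t[0]+rot/2))
    robot.move_pose(np.r_[c,180+PZ],down(ang+b[1]*np.pi).as_rotvec()); robot.move_linear(P,120); close_gripper(); robot.pause(.2)
    s=state(); print("grip",round(s["width"],1),s["force"].round(1),s["wrist_torque"].round(2),s["eef_pos"].round(1))
    j=s["joint_pos"].copy(); q0=j[5]; out=[]; n=int(round(abs(rot)/.075))
    for k in range(1,n+1):
        j[5]=q0+k*rot/n; robot.set_joints(j); s=state(); out.append((round(k*rot/n,2),float(s["wrist_torque"][2].round(2)),float(round(s["width"],1))))
        if np.linalg.norm(s["force"])>40: break
    print(out,s["force"].round(1))
E
python3 - <<'E'
from turn import *
endturn(-0.83,1.047); see("s3")
E
```

```text
grip 55.9 [ 3.  -3.8  1.4] [-0.47 -0.41  0.04] [538.8 374.9 275.1]
[(0.07, 0.62, 55.9), (0.15, 0.84, 56.1), (0.22, 0.91, 56.2), (0.3, 1.03, 56.4), (0.37, 0.96, 56.2), (0.45, 0.82, 56.3), (0.52, 0.67, 55.5), (0.6, -0.88, 40.1), (0.67, -0.82, 34.6), (0.75, -0.83, 31.0), (0.82, -0.65, 28.7), (0.9, -0.58, 26.1), (0.97, -0.49, 24.2), (1.05, -0.4, 22.2)] [0.8 6.7 4.7]
bar (np.float32(55.288944), np.float32(15.589508), np.float32(-0.8232186)) clockwise mod pi 1.0392185 clicks 1.9847566 121.6833
```

```bash
cat >> turn.py <<'E'
def push(ang,c=(538.5,375.2)):
    P=np.r_[c,109+PZ]; a=ang+np.pi/2
    b=min(((j[5],k) for k in(0,1) if (j:=solver.inverse_kinematics(P,down(a+k*np.pi).as_rotvec())) is not None and j[5]<1.3),key=lambda t:abs(t[0]))
    robot.move_pose(np.r_[c,180+PZ],down(a+b[1]*np.pi).as_rotvec()); robot.move_linear(P,150); close_gripper()
    s=state(); j=s["joint_pos"].copy(); q0=j[5]; out=[]; wm=0; print("grip",s["force"].round(1),s["wrist_torque"].round(2),round(s["width"],2))
    for k in range(1,15):
        j[5]=q0+k*0.1; robot.set_joints(j); s=state(); t=s["wrist_torque"][2]; w=s["width"]; out.append((round(k*.1,1),float(t.round(2)),float(round(w,1))))
        if w<wm-2.5 or (k>=5 and w<14.6): break
        wm=max(wm,w)
    print(out,s["force"].round(1)); 
    if k*.1>.52: j[5]=q0+.52; robot.set_joints(j); s=state(); print("back",s["wrist_torque"][2].round(2),round(s["width"],1))
E
python3 - <<'E'
from turn import *
push(-0.826); see("s4")
E
```

```text
grip [ 5.2  3.3 -1.5] [ 0.57 -0.69 -0.04] 13.85
[(0.1, 0.57, 14.2), (0.2, 0.65, 14.7), (0.3, 0.73, 15.7), (0.4, 1.02, 17.1), (0.5, 1.09, 18.6), (0.6, 1.38, 20.3), (0.7, 1.41, 21.4), (0.8, 1.32, 24.3), (0.9, 2.08, 24.7), (1.0, 0.41, 21.0)] [ 3.4  8.1 -1.4]
back -0.04 13.9
bar (np.float32(54.90532), np.float32(15.562189), np.float32(-1.3552737)) clockwise mod pi 1.5712737 clicks 3.0009048 130.7417
```

Now at the third click. One more.

```bash
python3 - <<'E'
from turn import *
push(-1.355); see("s5")
p,d=imaging.snapshot("top"); cv2.imwrite("pics/top3.png",p)
E
```

```text
grip [ 6.9  2.2 -3.1] [ 0.27 -1.11  0.05] 13.84
[(0.1, 0.42, 14.6), (0.2, 0.64, 15.1), (0.3, 0.85, 16.3), (0.4, 0.77, 17.8), (0.5, 1.08, 19.1), (0.6, 1.12, 20.3), (0.7, 1.2, 22.5), (0.8, 1.0, 26.4), (0.9, 1.72, 27.0), (1.0, 0.45, 21.8)] [ 3.1 -2.9  1.5]
back -0.07 14.1
bar (np.float32(55.20399), np.float32(15.637839), np.float32(1.2697254)) clockwise mod pi 2.0878673 clicks 3.9875236 140.6417
```

View pics/top3.png

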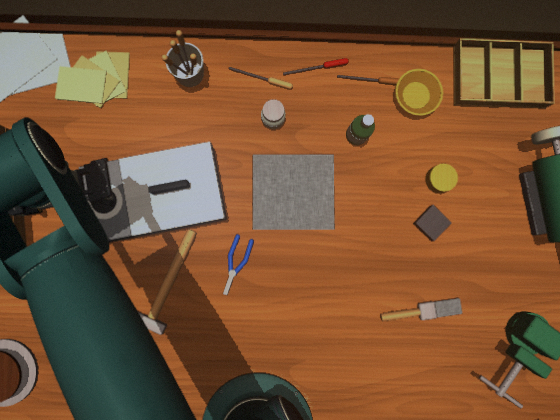

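The lid is home at (165,188). No silver is left on the bench, and the pad and bystanders are where they were. I am handing in.

```bash
python3 - <<'E'
from plant import robot
print(robot.close_job())
E
```

```text
the job is handed in; nothing more can be done
None
```

I handed the job in at about 141 s: the handle and case (the only silver on the bench) lie flat in the chamber, the lid is fully home, and the selector was last seen four clicks clockwise of the stop; I inferred that stop from resistance and bar angle and could not check it independently.

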